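# Make up two sushi-class kits

## Task

Make up the two kits for the cookery class. The long divided tray gets the oblong wooden press lying flat in its large bay and the slim amber jar standing in its small bay; the square tray gets the low tin and the triangular rice mould side by side, both flat on the tray floor, with the small white sauce cup standing upright and centred on top of the tin. Leave the timer and the shaker standing where they are.

Things in the scene. Friction and masses are not known exactly. Their poses are not given: they have to be found in the camera images.
- long_tray: Shallow oblong white lunch-box lid with grey rim, 120 (x) x 240 (y) mm, 12 mm high, fixed. Walls and floor 4 mm thick (things stand 4 mm above the desk). A 4 mm rib, as high as the walls, centred at y = +34 mm, splits it into the LARGE bay (y -116 to +32, x -56 to +56 mm) and the SMALL bay (y +36 to +116, same x). Origin: centre of the underside; y along its length towards the small bay.
- square_tray: Kit tray 2: shallow square white plastic lunch-box lid with a grey rim, undivided, 170 x 170 mm, 12 mm high over all. Fixed to the desk. Floor and walls 4 mm thick; inside -81 to +81 mm in x and y. Origin: centre of the underside, x and y along its sides, z up.
- tin: Low round food tin, steel with a paper band and flat steel lid with a pull ring, 62 mm diameter, 40 mm high, upright, 0.11 to 0.23 kg. Origin: centre of the underside, z up.
- jar: Slim amber glass sesame jar with a dark steel screw cap, 38 mm diameter (cap 39), 70 mm high, upright, 0.08 to 0.17 kg. Origin: centre of the underside, z up.
- press: Oblong wooden sushi press, 110 mm long (its x), 48 mm wide (its y). The plain block is 42 mm high; a lid panel with a bar handle 16 mm wide and 70 mm long along x makes it 56 mm high. 0.15 to 0.31 kg. At the start its length points roughly away from the robot. Origin: centre of the underside, z up.
- mould: White plastic rice-ball mould: rounded triangular block 40 mm high (corners 44 mm from the centre, flat sides 29 mm), with a centred upright grip ridge on top, 14 mm thick (its y), 50 mm long (its x), 22 mm tall: 62 mm high in all. 0.06 to 0.11 kg. Origin: centre of the underside; x points to one corner and along the ridge, z up.
- cup: Small open white ceramic sauce cup without handle, 46 mm outer diameter, 36 mm high, upright, 0.05 to 0.1 kg. Origin: centre of the underside, z up.
- timer: Bystander, loose, not part of any kit: round grey kitchen timer, 60 mm diameter, 46 mm high, with a narrower dial on top. Stays where it stands. Origin: centre of the underside.
- shaker: Bystander, loose, not part of any kit: small clear glass shaker with a domed steel top, 34 mm diameter, 61 mm high, standing between the trays. Stays where it stands. Origin: centre of the underside.
Not all that is in view belongs to the job. Leave any blue or yellow look-alike of the mould alone.

How it is judged:
By the outcome, as a careful person would: the job done as asked, in the order asked, and still so for the second after the job is handed in, with the robot touching nothing.
It also fails if it takes over 131 s, if anything falls off the work surface, if the arm or the gripper's body presses on something with over 40 N, if the wrist force passes 120 N, or if a joint passes its speed limit or range.

## Robot

A 6-joint arm with a two-finger parallel gripper is mounted at the origin on the work surface. World frame = base frame: x ahead of the robot, y to its left, z up, the work surface at z = 0. Lengths are in m, angles in rad, forces in N, time in s.
With the tool pointing down it reaches from about 0.3 to 0.825 m from the base axis. Payload 5.4 kg.
Tool frame: the origin (TCP) lies at the very end of the fingers, on their centre line; the grasp point (between the pads) lies 19 mm behind it; z points along the fingers, y is the line along which they close (so a half turn about z gives the same grasp; the last joint's range is limited). The gripper opens to 92 mm and grips with 3 to 60 N. Pads are 20 mm wide; open, the fingers measure 128 mm over their backs; the gripper's body (75 mm by 189 mm) begins 69 mm behind the grasp point.
Start: joints at [1.108, 0.158, 1.597, -0, 1.386, -0.21], TCP at [0.144, 0.557, 0.215] pointing down, gripper open.
Joint ranges: [-2.91, 2.91], [-0.94, 2.29], [0.18, 2.7], [-1.29, 4.43], [0.17, 2.64], [-3, 3]. Speed limits (rad/s): [2.57, 2.57, 3.14, 3.14, 3.14, 3.14].

## Interface

Orientations are given as a unit quaternion [w, x, y, z].
In Python, from station import manip gives the robot as it stands. The module is installed in compiled form; this text tells all that it offers.
- The arm moves only by the tool carry_out, never from a script. Its argument "commands" is a list that holds one entry, the list of rows, each a list of 7 numbers: the shift along the world's x, y, z in units of 30 mm (1.0 is 30 mm), then the turn, a rotation vector about the world's x, y, z in units of 8 degrees (1.0 is 8 degrees), then the opening, from 0 (shut) to 1 (fully open). In form: [[[x, y, z, rx, ry, rz, grip], ...]]. A call has 1 to 8 rows; each row is the pose to reach, as a shift and turn from the pose commanded when the call began; what a row does not reach only later rows make up. A row lasts 1/8 s, in which the tool goes at most 62.5 mm and 10.7 degrees, less where a joint would pass 70% of its speed; a pose out of reach is approached as far as the arm can. A call with a gripper value outside its range is refused whole. The fingers move at their own pace and stop on an object; "force" is the grip in N (left out, the last holds). Time passes only in rows, so rows that repeat a pose let the fingers close. It gives the time, the measured TCP pose, the force, the opening and the grip force at its end, in the units of the state.
- manip.state(): the state, without advancing time (a new reading comes with each control period).
- manip.snapshot(name): name is "scene" or "top" or "wrist"; returns a dict with "color" (420x560x3 uint8, red, green, blue), "depth" (420x560 float32, m along the optical axis (not along the pixel's ray), 0 where there is no reading), "fx", "fy", "cx", "cy" (pixels), "R" (3x3) and "t" (3): a world point X has camera coordinates R X + t. Camera axes: x right, y down, z forward; pixel columns grow to the right and rows downward; lengths in m; the calibration is good to about 2 mm. A picture is of the moment at which its call begins.
- manip.sign_off(): hands the job in; it is judged then, once.
Trained networks look in a picture, given as the dict that the camera call returned (one of the last four; its "shot" number tells which), for a name from the list of things; names that differ only in an ending like _2 or _b are one class to them, and where a whole thing is asked for, a point or a joint stands for the part that bears it (a point fixed in the world has none). Each returns a list of dicts, best first, with "conf" (0 to 1); they miss things now and then, are a little off and sometimes report something else, mostly with a low value. They report only what shows in the picture. A call takes as long as a camera call. They do not tell look-alikes from the thing itself.
- manip.boxes_of(target, picture): "centre" ([x, y, z] in m, in the coordinates of the camera as it stood for that picture, good to about 4 mm: the middle of the surface that is visible of it).
- manip.pinpoint(target, picture): "centre" ([x, y, z] in m, in the coordinates of the camera as it stood for that picture, good to about 4 mm: a listed point, or the origin of a listed thing).
The state is a dict: "time": time; "joints": joint angles; "dq": joint speeds; "tau": joint torques, N m; "eef_pos": TCP position; "ee_rot": TCP orientation; "wrist_force": force on the tool from outside, world axes, zero at the start; "torque": the same for the moment, N m; "width": finger opening in m; "gripper_force": force on a finger pad.
Only numpy, scipy, OpenCV 4.12 (cv2) and the standard library are available. Lean on these libraries where they do the work, as an engineer would, in place of code of your own. Each camera call takes 0.05 s, during which the arm holds its last target. There are 200 camera calls.

## Working session

There is one attempt and no reset: what is moved stays moved. The work goes in short steps, Python scripts to look and compute and a tool call to move; the robot and the scene stay as the last step left them, time stands still between calls to the robot, and variables do not carry over. Pictures are saved under pics/ and viewed, at most 14 in all, crops included, and the job is handed in when it is done.

Besides the shell and the picture viewer there is one more tool, called by a JSON object that holds its "api" and its "payload", one argument or row to a line. carry_out: Moves the arm, as the interface text tells. Its arguments: {"type":"object","properties":{"commands":{"type":"array","items":{"type":"array","items":{"type":"array","items":{"type":"number"}}}},"force":{"type":"number"}},"required":["commands"]}

```bash
mkdir -p pics; cat > h.py <<'E'
import numpy as np, cv2
from station import manip
def snap(n,f=None):
    p=manip.snapshot(n)
    if f: cv2.imwrite('pics/'+f,p['color'][:,:,::-1])
    return p
def w(p,c): return np.array(p['R']).T@(np.array(c)-np.array(p['t']))
def cloud(p):
    d=p['depth'];v,u=np.mgrid[:d.shape[0],:d.shape[1]]
    c=np.stack([(u-p['cx'])/p['fx']*d,(v-p['cy'])/p['fy']*d,d],-1)
    return (c-np.array(p['t']))@np.array(p['R'])
E
python3 - <<'E'
from h import *
np.set_printoptions(precision=3,suppress=True)
print(manip.state())
for n in('top','scene'):
    p=snap(n,n+'1.png'); print(n,-np.array(p['R']).T@np.array(p['t']),p['fx'])
    np.savez(n+'1.npz',**{k:p[k] for k in('color','depth','fx','fy','cx','cy','R','t')})
    for t in 'long_tray square_tray tin jar press mould cup timer shaker'.split():
        print(t,[(w(p,r['centre']),round(r['conf'],2)) for r in manip.pinpoint(t,p)])
E
```

```text
{'time': 0.0, 'joints': array([ 1.108,  0.159,  1.598, -0.   ,  1.386, -0.21 ]), 'dq': array([ 0.001,  0.001,  0.001, -0.001,  0.   ,  0.001]), 'tau': array([  0.   , -38.556, -32.211,   0.07 ,   0.038,  -0.   ]), 'eef_pos': array([0.144, 0.556, 0.214]), 'ee_rot': array([-0.   ,  0.126,  0.992, -0.001]), 'wrist_force': array([-0.273,  0.237,  0.02 ]), 'torque': array([-0.048, -0.014, -0.041]), 'gripper_force': 0.0, 'width': 0.0915164856873945}
top [ 0.368 -0.009  0.922] 441.67861217788743
long_tray [(array([ 0.656, -0.157, -0.006]), 0.67)]
square_tray [(array([0.638, 0.166, 0.004]), 0.73)]
tin [(array([ 0.347,  0.314, -0.002]), 0.64)]
jar [(array([0.445, 0.071, 0.003]), 0.57), (array([ 0.443, -0.064,  0.002]), 0.37)]
press [(array([ 0.354, -0.305, -0.002]), 0.82)]
mould [(array([ 0.443, -0.064,  0.001]), 0.88), (array([ 0.313, -0.161,  0.   ]), 0.83), (array([ 0.201, -0.281,  0.   ]), 0.66), (array([ 0.545, -0.352,  0.001]), 0.62)]
cup [(array([0.426, 0.206, 0.002]), 0.94), (array([ 0.572,  0.   , -0.002]), 0.68)]
timer [(array([ 0.431, -0.216, -0.003]), 0.69)]
shaker [(array([ 0.572,  0.004, -0.003]), 0.75)]
scene [0.822 0.338 0.764] 409.05913701899516
long_tray [(array([ 0.431, -0.212, -0.003]), 0.73), (array([ 0.655, -0.155,  0.002]), 0.71)]
square_tray [(array([ 0.641,  0.166, -0.004]), 0.91)]
tin [(array([0.351, 0.318, 0.   ]), 0.55)]
jar [(array([ 0.436,  0.07 , -0.004]), 0.89)]
press [(array([ 0.353, -0.305, -0.002]), 0.81)]
mould [(array([ 0.442, -0.061, -0.001]), 0.93), (array([ 0.541, -0.356, -0.004]), 0.75), (array([ 0.195, -0.277,  0.003]), 0.73), (array([ 0.309, -0.165, -0.002]), 0.72)]
cup [(array([ 0.42 ,  0.206, -0.001]), 0.93)]
timer [(array([ 0.432, -0.21 , -0.001]), 0.7)]
shaker [(array([0.57 , 0.006, 0.   ]), 0.66)]
```

View pics/top1.png

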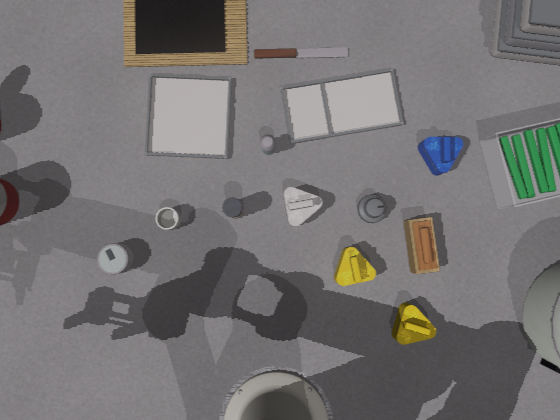

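View pics/scene1.png

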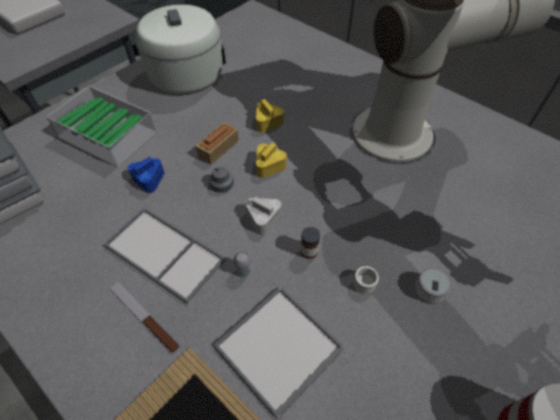

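The top view shows four mould shapes: white at (302,206), blue at (440,155), yellow at (355,267) and yellow at (413,325). The white one fits the description. The trays are at (190,117) and (343,104), with the small bay on the left. The press is at (423,245), jar (233,207), cup (167,217), tin (113,258), timer (372,208) and shaker (267,144). Next I'll measure exact poses and make the confirming crop.

```bash
python3 - <<'E'
from h import *
np.set_printoptions(precision=4,suppress=True)
est=dict(tin=(.349,.315),jar=(.44,.07),press=(.354,-.305),mould=(.443,-.063),cup=(.423,.206),timer=(.431,-.214),shaker=(.571,.004))
P={n:dict(np.load(n+'1.npz')) for n in('top','scene')}
cv2.imwrite('pics/mould_crop.png',cv2.resize(P['top']['color'][160:260,240:380,::-1],(700,500),interpolation=cv2.INTER_CUBIC))
C={n:cloud(p) for n,p in P.items()}
for n in C:
    c=C[n].reshape(-1,3);ok=P[n]['depth'].reshape(-1)>0;c=c[ok]
    print(n,'desk z',np.median(c[(abs(c[:,2])<.02)&(abs(c[:,0]-.45)<.1)&(abs(c[:,1])<.3)][:,2]))
    for k,e in est.items():
        s=c[(np.hypot(c[:,0]-e[0],c[:,1]-e[1])<.075)&(c[:,2]>.012)&(c[:,2]<.09)]
        zt=np.percentile(s[:,2],98); out=[]
        for lo,hi in {'press':[(.036,.047),(.05,.065)],'mould':[(.035,.045),(.05,.07)]}.get(k,[(zt-.006,.09)]):
            t=s[(s[:,2]>lo)&(s[:,2]<hi)]
            r=cv2.minAreaRect((t[:,:2]*1000).astype(np.float32)); out.append((np.round(r[0],1),np.round(r[1],1),round(r[2],1),len(t)))
            if k in('tin','jar','cup','timer','shaker'): out.append(np.array(cv2.minEnclosingCircle((t[:,:2]*1000).astype(np.float32))[0]).round(1))
        print(k,round(zt,4),out)
    for k,e in dict(long=(.656,-.156),square=(.64,.166)).items():
        m=(abs(c[:,0]-e[0])<.11)&(abs(c[:,1]-e[1])<.15)&(c[:,2]>.0075)&(c[:,2]<.025)
        if k=='long': m&=~(np.hypot(c[:,0]-.571,c[:,1]-.004)<.035)
        t=c[m];print(k,len(t),cv2.minAreaRect((t[:,:2]*1000).astype(np.float32)))
        hull=t
E
```

```text
top desk z -0.00023806986034099456
tin 0.043 [(array([348.9, 314.4]), array([61.4, 59.3]), 87.9, 745), array([348.5, 314.6])]
jar 0.0731 [(array([442.2,  73.3]), array([37.1, 37. ]), 88.9, 301), array([441.9,  73.7])]
press 0.0571 [(array([ 357.5, -304.7]), array([110. ,  49.4]), 5.7, 1009), (array([ 358.8, -304.7]), array([72.1, 17. ]), 5.8, 296)]
mould 0.0632 [(array([445.9, -67.6]), array([78.3, 72.9]), 8.3, 787), (array([444.6, -60.3]), array([14.1, 50. ]), 8.9, 187)]
cup 0.0378 [(array([425.6, 207.4]), array([44.5, 44. ]), 44.9, 127), array([425.4, 207.9])]
timer 0.047 [(array([ 418.9, -235.7]), array([98.2, 34.7]), 58.7, 268), array([ 421.2, -237. ])]
shaker 0.0621 [(array([570.4,   0.6]), array([26.7, 25. ]), 15.9, 130), array([569.5,   2.1])]
long 1175 ((687.4000244140625, -144.5526580810547), (191.3298797607422, 253.18582153320312), 7.746403694152832)
square 958 ((638.5181274414062, 133.31121826171875), (240.55613708496094, 173.16026306152344), 86.37996673583984)
scene desk z -0.00023987635798984274
tin 0.0427 [(array([346.1, 313.4]), array([60.6, 60.4]), 53.3, 707), array([
[... 175 characters left out ...]
 444), (array([ 355.7, -305.5]), array([68.1, 18.6]), 7.4, 142)]
mould 0.0625 [(array([446.9, -57. ]), array([74.5, 77.1]), 40.1, 491), (array([442.2, -61.6]), array([14.7, 50.6]), 7.9, 170)]
cup 0.0378 [(array([423.5, 206.8]), array([44.7, 44.3]), 4.4, 133), array([423.1, 207. ])]
timer 0.0462 [(array([ 418.5, -236. ]), array([96.9, 34.6]), 61.3, 152), array([ 423.7, -238.9])]
shaker 0.0611 [(array([567.4,   0.9]), array([24.9, 25.9]), 46.4, 118), array([568.3,   1.1])]
long 1071 ((686.5458374023438, -145.61280822753906), (196.6869354248047, 255.06576538085938), 8.177291870117188)
square 1145 ((634.1089477539062, 131.3421173095703), (239.3665008544922, 172.0471649169922), 86.00857543945312)
```

View pics/mould_crop.png

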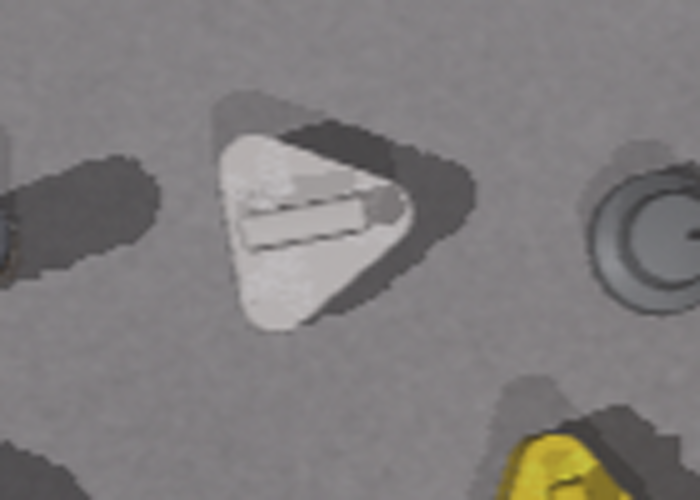

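```bash
python3 - <<'E'
from h import *
np.set_printoptions(precision=4,suppress=True)
for n in('top','scene'):
    p=dict(np.load(n+'1.npz'));X=cloud(p);col=p['color'].astype(int)
    br=(col.min(-1)>120)&(col.max(-1)-col.min(-1)<35)&(X[...,2]<.02)&(X[...,2]>-.005)
    num,lab,st,_=cv2.connectedComponentsWithStats(cv2.morphologyEx(br.astype(np.uint8),cv2.MORPH_OPEN,np.ones((3,3))))
    for i in np.argsort(-st[1:,4])[:5]+1:
        t=X[lab==i];r=cv2.minAreaRect((t[:,:2]*1000).astype(np.float32));print(n,st[i,4],np.round(r[0],1),np.round(r[1],1),round(r[2],1),np.median(t[:,2]).round(4))
E
```

```text
top 88405 [541.4 -26.7] [1197.5  702. ] 88.7 -0.0001
top 21877 [195.7 370.7] [385.2 347.5] 88.1 -0.0006
top 5496 [641.3 162. ] [157.7 160.6] 86.3 0.0039
top 3454 [ 660.7 -198.1] [113.5 146.1] 8.4 0.004
top 2104 [  58.  -535.7] [104.3 131.8] 87.5 -0.0005
scene 7036 [638.5 162.1] [156.9 160.4] 86.2 0.0036
scene 2684 [ 658.9 -198.4] [110.2 150.3] 8.0 0.0035
scene 1587 [642.3 -83.6] [111.5  75.2] 8.8 0.0035
scene 826 [14.  57.2] [ 95.2 214.6] 66.9 0.0122
scene 349 [ 767.7 -121.3] [102.9  16.5] 89.7 0.0033
```

{"api": "carry_out", "payload": {
  "commands": [
    [[8.5,-8.5,0,0,0,1.2,0.8],[8.5,-8.5,0,0,0,2.5,0.8],[8.5,-8.5,0,0,0,2.5,0.8],[8.5,-8.5,0,0,0,2.5,0.8],[8.5,-8.5,0,0,0,2.5,0.8],[9.5,-12,-1,0,0,2.5,0.8],[10,-16,-1,0,0,2.5,0.8],[10,-18,-1,0,0,2.5,0.8]]
  ],
  "force": 25
}}

```text
time: 2.0
eef_pos: [0.4157, 0.1614, 0.1937]
ee_rot: [0.0, -0.048, 0.999, -0.0]
wrist_force: [0.9, 0.2, 0.3]
width: 0.0734
gripper_force: 0.0
```

{"api": "carry_out", "payload": {
  "commands": [
    [[-2,-15.5,-2.5,0,0,0,0.8],[-2,-15.5,-2.5,0,0,0,0.8],[-2,-15.5,-2.5,0,0,0,0.8],[-2,-15.5,-2.5,0,0,0,0.8],[-2,-15.5,-2.5,0,0,0,0.8],[-2,-15.5,-2.5,0,0,0,0.8],[-2,-15.5,-2.5,0,0,0,0.8],[-2,-15.5,-2.5,0,0,0,0.8]]
  ]
}}

```text
time: 3.0
eef_pos: [0.3544, -0.3044, 0.1186]
ee_rot: [0.0, -0.047, 0.999, -0.0]
wrist_force: [1.1, 0.5, 0.6]
width: 0.0737
gripper_force: 0.0
```

{"api": "carry_out", "payload": {
  "commands": [
    [[0,0,0,0,0,0,0.8],[0,0,0,0,0,0,0.8]]
  ]
}}

```text
time: 3.25
eef_pos: [0.3554, -0.3009, 0.1188]
ee_rot: [-0.0, -0.048, 0.999, 0.0]
wrist_force: [-1.0, -0.5, 0.1]
width: 0.0736
gripper_force: 0.0
```

{"api": "carry_out", "payload": {
  "commands": [
    [[0,-0.13,-1.5,0,0,0,0.8],[0,-0.13,-3,0,0,0,0.8],[0,-0.13,-3.5,0,0,0,0.8],[0,-0.13,-3.5,0,0,0,0.8],[0,-0.13,-3.5,0,0,0,0.3],[0,-0.13,-3.5,0,0,0,0.3],[0,-0.13,-3.5,0,0,0,0.3],[0,-0.13,-3.5,0,0,0,0.3]]
  ]
}}

```text
time: 4.25
eef_pos: [0.3559, -0.3063, 0.0149]
ee_rot: [0.001, -0.048, 0.999, -0.001]
wrist_force: [0.0, 1.3, 5.8]
width: 0.0478
gripper_force: 25.0
```

{"api": "carry_out", "payload": {
  "commands": [
    [[0,0,2,0,0,0,0.3],[0,0,3.5,0,0,0,0.3],[2,0.5,3.5,0,0,-1.3,0.3],[4,1.3,3.5,0,0,-2.6,0.3],[6,2.2,3.5,0,0,-3.9,0.3],[8,3,3.5,0,0,-5.2,0.3],[10,3.6,3.5,0,0,-6.5,0.3],[10.1,3.6,3.5,0,0,-7.8,0.3]]
  ]
}}

```text
time: 5.25
eef_pos: [0.6603, -0.1955, 0.1177]
ee_rot: [-0.0, 0.471, 0.882, 0.0]
wrist_force: [-0.0, 0.4, -3.0]
width: 0.0477
gripper_force: 25.0
```

{"api": "carry_out", "payload": {
  "commands": [
    [[0,0,0,0,0,-1.3,0.3],[0,0,0,0,0,-2.6,0.3],[0,0,0,0,0,-3.1,0.3],[0,0,0,0,0,-3.1,0.3]]
  ]
}}

```text
time: 5.75
eef_pos: [0.6578, -0.1973, 0.1179]
ee_rot: [-0.001, 0.648, 0.762, -0.0]
wrist_force: [-0.2, -0.4, -2.1]
width: 0.0482
gripper_force: 25.0
```

{"api": "carry_out", "payload": {
  "commands": [
    [[0.07,0,-1.5,0,0,-0.1,0.3],[0.07,0,-2.6,0,0,-0.1,0.3],[0.07,0,-3.1,0,0,-0.1,0.3],[0.07,0,-3.27,0,0,-0.1,0.3],[0.07,0,-3.27,0,0,-0.1,0.3],[0.07,0,-3.27,0,0,-0.1,0.3]]
  ]
}}

```text
time: 6.5
eef_pos: [0.6616, -0.1981, 0.0226]
ee_rot: [0.001, 0.653, 0.757, 0.0]
wrist_force: [-0.1, -0.2, -2.0]
width: 0.0481
gripper_force: 25.0
```

{"api": "carry_out", "payload": {
  "commands": [
    [[0,0,0,0,0,0,0.8],[0,0,0,0,0,0,0.8],[0,0,0,0,0,0,0.8],[0,0,1.5,0,0,0,0.8],[0,0,3,0,0,0,0.8],[0,0,4,0,0,0,0.8]]
  ]
}}

```text
time: 7.25
eef_pos: [0.6613, -0.198, 0.1437]
ee_rot: [0.002, 0.654, 0.757, 0.0]
wrist_force: [1.2, 0.3, 0.3]
width: 0.0735
gripper_force: 0.0
```

{"api": "carry_out", "payload": {
  "commands": [
    [[-7.35,9.05,-0.5,0,0,0,0.8],[-7.35,9.05,-0.5,0,0,0,0.8],[-7.35,9.05,-0.5,0,0,0,0.8],[-7.35,9.05,-0.5,0,0,0,0.8],[-7.35,9.05,-0.5,0,0,0,0.8],[-7.35,9.05,-0.5,0,0,0,0.8],[-7.35,9.05,-0.5,0,0,0,0.8],[-7.35,9.05,-0.5,0,0,0,0.8]]
  ]
}}

```text
time: 8.25
eef_pos: [0.4408, 0.0735, 0.1263]
ee_rot: [0.001, 0.654, 0.757, 0.0]
wrist_force: [0.1, 0.0, 0.7]
width: 0.0733
gripper_force: 0.0
```

```bash
python3 - <<'E'
from h import *
s=manip.state();print(s['eef_pos'])
snap('top','top2.png'); snap('wrist','w2.png')
E
```

```text
[0.4407932  0.07345603 0.12626533]
```

View pics/top2.png

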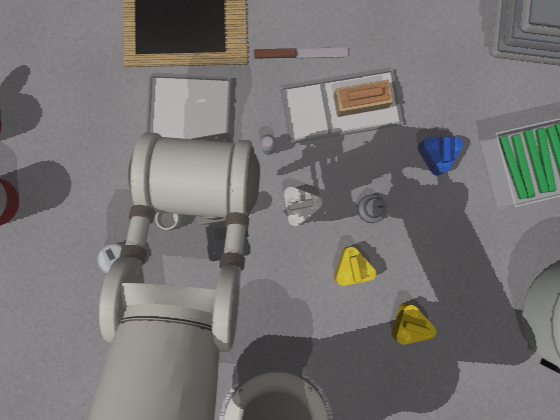

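The press sits flat and centred in the large bay at (363,97). The arm is now over the jar.

{"api": "carry_out", "payload": {
  "commands": [
    [[0,0,-1.8,0,0,0,0.8],[0,0,-3.2,0,0,0,0.8],[0,0,-3.55,0,0,0,0.8],[0,0,-3.55,0,0,0,0.8],[0,0,-3.55,0,0,0,0.2],[0,0,-3.55,0,0,0,0.2],[0,0,-3.55,0,0,0,0.2],[0,0,-3.55,0,0,0,0.2]]
  ],
  "force": 20
}}

```text
time: 9.35
eef_pos: [0.4403, 0.0739, 0.0197]
ee_rot: [0.0, 0.654, 0.757, 0.0]
wrist_force: [-1.6, 0.3, 2.1]
width: 0.0384
gripper_force: 20.0
```

{"api": "carry_out", "payload": {
  "commands": [
    [[0,0,0,0,0,0,0.2],[0,0,2,0,0,0,0.2],[0,0,4,0,0,0,0.2],[0.2,-0.2,4.2,0,0,0,0.2]]
  ]
}}

```text
time: 9.85
eef_pos: [0.449, 0.0678, 0.1497]
ee_rot: [0.004, 0.653, 0.757, 0.003]
wrist_force: [0.2, 0.1, -1.6]
width: 0.0385
gripper_force: 20.0
```

{"api": "carry_out", "payload": {
  "commands": [
    [[6.5,-5,0,0,0,0,0.2],[6.5,-5,0,0,0,0,0.2],[6.5,-5,0,0,0,0,0.2],[6.5,-5,0,0,0,0,0.2],[6.5,-5,0,0,0,0,0.2],[6.5,-5,-1.5,0,0,0,0.2],[6.5,-5,-3,0,0,0,0.2],[6.5,-5,-3,0,0,0,0.2]]
  ]
}}

```text
time: 10.85
eef_pos: [0.6357, -0.0799, 0.0497]
ee_rot: [-0.006, 0.653, 0.757, -0.002]
wrist_force: [-0.9, 0.3, -1.4]
width: 0.0384
gripper_force: 20.0
```

{"api": "carry_out", "payload": {
  "commands": [
    [[0.2,-0.08,0,0,0,0,0.2],[0.2,-0.08,-0.3,0,0,0,0.2],[0.2,-0.08,-0.6,0,0,0,0.2],[0.2,-0.08,-0.85,0,0,0,0.2],[0.2,-0.08,-0.85,0,0,0,0.2],[0.2,-0.08,-0.85,0,0,0,0.2]]
  ]
}}

```text
time: 11.6
eef_pos: [0.647, -0.0845, 0.0298]
ee_rot: [0.0, 0.654, 0.757, 0.0]
wrist_force: [-0.3, 0.1, -1.7]
width: 0.0384
gripper_force: 20.0
```

{"api": "carry_out", "payload": {
  "commands": [
    [[-0.1,0,-0.1,0,0,0,0.2],[-0.1,0,-0.18,0,0,0,0.2],[-0.1,0,-0.18,0,0,0,0.2],[-0.1,0,-0.18,0,0,0,0.2]]
  ]
}}

```text
time: 12.1
eef_pos: [0.644, -0.0845, 0.0244]
ee_rot: [0.0, 0.654, 0.757, 0.0]
wrist_force: [-0.1, -0.0, -1.3]
width: 0.0383
gripper_force: 20.0
```

{"api": "carry_out", "payload": {
  "commands": [
    [[0,0,0,0,0,0,0.8],[0,0,0,0,0,0,0.8],[0,0,0,0,0,0,0.8],[0,0,0.7,0,0,0,0.8],[0,0,2,0,0,0,0.8],[0,0,4,0,0,0,0.8]]
  ]
}}

```text
time: 12.85
eef_pos: [0.6427, -0.0841, 0.1452]
ee_rot: [-0.001, 0.654, 0.757, -0.001]
wrist_force: [-0.0, -0.4, -0.1]
width: 0.0737
gripper_force: 0.0
```

{"api": "carry_out", "payload": {
  "commands": [
    [[-9.85,13.3,-0.8,0,0,-1.5,1],[-9.85,13.3,-0.8,0,0,-1.5,1],[-9.85,13.3,-0.8,0,0,-1.5,1],[-9.85,13.3,-0.8,0,0,-1.5,1],[-9.85,13.3,-0.8,0,0,-1.5,1],[-9.85,13.3,-0.8,0,0,-1.5,1],[-9.85,13.3,-0.8,0,0,-1.5,1],[-9.85,13.3,-0.8,0,0,-1.5,1]]
  ]
}}

```text
time: 13.85
eef_pos: [0.3477, 0.3164, 0.1222]
ee_rot: [0.0, 0.729, 0.684, 0.002]
wrist_force: [0.6, -0.4, 0.2]
width: 0.0917
gripper_force: 0.0
```

{"api": "carry_out", "payload": {
  "commands": [
    [[0,0,0,0,0,0,1],[0,0,0,0,0,0,1],[0,0,0,0,0,0,1]]
  ]
}}

```text
time: 14.22
eef_pos: [0.3497, 0.3137, 0.121]
ee_rot: [0.0, 0.73, 0.684, 0.0]
wrist_force: [-0.0, -0.0, -0.2]
width: 0.0917
gripper_force: 0.0
```

{"api": "carry_out", "payload": {
  "commands": [
    [[-0.07,0,-1.8,0,0,0,1],[-0.07,0,-3.2,0,0,0,1],[-0.07,0,-3.6,0,0,0,1],[-0.07,0,-3.6,0,0,0,1],[-0.07,0,-3.6,0,0,0,0.5],[-0.07,0,-3.6,0,0,0,0.5],[-0.07,0,-3.6,0,0,0,0.5],[-0.07,0,-3.6,0,0,0,0.5]]
  ]
}}

```text
time: 15.22
eef_pos: [0.3468, 0.3148, 0.013]
ee_rot: [0.0, 0.729, 0.684, 0.001]
wrist_force: [-0.6, -0.3, 4.7]
width: 0.0614
gripper_force: 20.0
```

{"api": "carry_out", "payload": {
  "commands": [
    [[0,0,0,0,0,0,0.5],[0,0,2,0,0,0,0.5],[0,0,3.5,0,0,0,0.5],[0,0,3.5,0,0,0,0.5],[0,0,3.5,0,0,0,0.5]]
  ]
}}

```text
time: 15.85
eef_pos: [0.3452, 0.314, 0.1159]
ee_rot: [-0.0, 0.729, 0.684, -0.001]
wrist_force: [-0.1, -0.2, -3.1]
width: 0.0617
gripper_force: 20.0
```

{"api": "carry_out", "payload": {
  "commands": [
    [[9.9,-3.67,0,0,0,0,0.5],[9.9,-3.67,0,0,0,0,0.5],[9.9,-3.67,0,0,0,0,0.5],[9.9,-3.67,0,0,0,0,0.5],[9.9,-3.67,0,0,0,0,0.5],[9.9,-3.67,0,0,0,0,0.5],[9.9,-3.67,-1.3,0,0,0,0.5],[9.9,-3.67,-2,0,0,0,0.5]]
  ]
}}

```text
time: 16.85
eef_pos: [0.6396, 0.2044, 0.0525]
ee_rot: [-0.002, 0.729, 0.685, -0.003]
wrist_force: [-1.0, -0.1, -2.6]
width: 0.0617
gripper_force: 20.0
```

{"api": "carry_out", "payload": {
  "commands": [
    [[0,0,0,0,0,0,0.5],[0,0,0,0,0,0,0.5],[0,0,0,0,0,0,0.5]]
  ]
}}

```text
time: 17.23
eef_pos: [0.6444, 0.2048, 0.0592]
ee_rot: [0.001, 0.729, 0.685, 0.001]
wrist_force: [0.5, -0.2, -1.8]
width: 0.0608
gripper_force: 20.0
```

{"api": "carry_out", "payload": {
  "commands": [
    [[0,0,-0.7,0,0,0,0.5],[0,0,-1.1,0,0,0,0.5],[0,0,-1.3,0,0,0,0.5],[0,0,-1.38,0,0,0,0.5],[0,0,-1.38,0,0,0,0.5],[0,0,-1.38,0,0,0,0.5]]
  ]
}}

```text
time: 17.98
eef_pos: [0.6431, 0.2045, 0.017]
ee_rot: [-0.0, 0.729, 0.684, -0.0]
wrist_force: [-3.8, -0.7, 5.9]
width: 0.0615
gripper_force: 20.0
```

{"api": "carry_out", "payload": {
  "commands": [
    [[0,0,0,0,0,0,1],[0,0,0,0,0,0,1],[0,0,0,0,0,0,1],[0,0,0.7,0,0,0,1],[0,0,2,0,0,0,1],[0,0,4,0,0,0,1]]
  ]
}}

```text
time: 18.73
eef_pos: [0.6421, 0.2042, 0.1366]
ee_rot: [-0.001, 0.729, 0.684, -0.001]
wrist_force: [0.5, -0.4, 0.2]
width: 0.092
gripper_force: 0.0
```

{"api": "carry_out", "payload": {
  "commands": [
    [[-6.62,-8.85,-0.5,0,0,1.5,0.5],[-6.62,-8.85,-0.5,0,0,1.5,0.5],[-6.62,-8.85,-0.5,0,0,1.5,0.5],[-6.62,-8.85,-0.5,0,0,1.5,0.5],[-6.62,-8.85,-0.5,0,0,1.5,0.5],[-6.62,-8.85,-0.5,0,0,1.5,0.5],[-6.62,-8.85,-0.5,0,0,1.5,0.5],[-6.62,-8.85,-0.5,0,0,1.5,0.5]]
  ]
}}

```text
time: 19.73
eef_pos: [0.4457, -0.0607, 0.1219]
ee_rot: [0.001, 0.653, 0.757, 0.0]
wrist_force: [1.2, 0.3, 0.2]
width: 0.0457
gripper_force: 0.0
```

```bash
python3 - <<'E'
from h import *
p=snap('wrist','w3.png');X=cloud(p);c=X[p['depth']>0]
print(manip.state()['eef_pos'],manip.state()['ee_rot'])
t=c[(np.hypot(c[:,0]-.4435,c[:,1]+.061)<.06)&(c[:,2]>.052)&(c[:,2]<.068)]
print(len(t),np.percentile(t[:,2],95) if len(t) else 0, cv2.minAreaRect((t[:,:2]*1000).astype(np.float32)))
E
```

```text
[ 0.44559865 -0.06049093  0.12163738] [5.41963627e-04 6.53141549e-01 7.57235577e-01 3.23031070e-04]
1066 0.06266600366180612 ((442.05908203125, -62.10962677001953), (13.944519996643066, 49.465843200683594), 8.590486526489258)
```

View pics/w3.png

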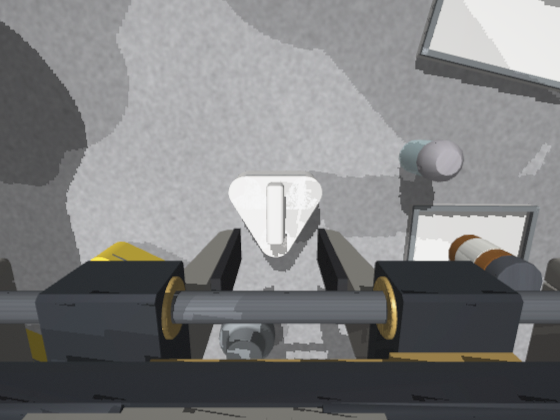

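The wrist view shows the white mould at (275,215) with its ridge lined up between the fingers, and the jar upright in the small bay at (495,265).

{"api": "carry_out", "payload": {
  "commands": [
    [[-0.08,-0.03,-1.3,0,0,0,0.5],[-0.08,-0.03,-2.2,0,0,0,0.5],[-0.08,-0.03,-2.58,0,0,0,0.5],[-0.08,-0.03,-2.58,0,0,0,0.5],[-0.08,-0.03,-2.58,0,0,0,0.5],[-0.08,-0.03,-2.58,0,0,0,0],[-0.08,-0.03,-2.58,0,0,0,0],[-0.08,-0.03,-2.58,0,0,0,0]]
  ]
}}

```text
time: 20.78
eef_pos: [0.4425, -0.0621, 0.0438]
ee_rot: [0.0, 0.654, 0.757, 0.0]
wrist_force: [-0.1, 0.6, -0.2]
width: 0.018
gripper_force: 0.0
```

{"api": "carry_out", "payload": {
  "commands": [
    [[0,0,0,0,0,0,0],[0,0,0,0,0,0,0]]
  ]
}}

```text
time: 21.02
eef_pos: [0.4424, -0.062, 0.0437]
ee_rot: [0.0, 0.654, 0.757, 0.0]
wrist_force: [1.1, 0.1, 1.5]
width: 0.0137
gripper_force: 20.0
```

{"api": "carry_out", "payload": {
  "commands": [
    [[0,0,2,0,0,0,0],[0,0,3.3,0,0,0,0],[2,2,3.3,0,0,-0.5,0],[3.4,3.4,3.3,0,0,-1,0],[4.8,4.8,3.3,0,0,-1.5,0],[6.2,6.2,3.3,0,0,-1.5,0],[6.52,6.47,3.3,0,0,-1.5,0],[6.52,6.47,3.3,0,0,-1.5,0]]
  ]
}}

```text
time: 22.02
eef_pos: [0.6381, 0.1332, 0.1415]
ee_rot: [-0.0, 0.728, 0.685, -0.0]
wrist_force: [-0.7, -0.1, -1.1]
width: 0.0138
gripper_force: 20.0
```

{"api": "carry_out", "payload": {
  "commands": [
    [[0,0,0,0,0,0,0],[0,0,-1.5,0,0,0,0],[0,0,-2.2,0,0,0,0],[0,0,-2.2,0,0,0,0],[0,0,-2.2,0,0,0,0]]
  ]
}}

```text
time: 22.65
eef_pos: [0.6388, 0.1318, 0.0781]
ee_rot: [0.001, 0.729, 0.684, 0.001]
wrist_force: [-0.3, 0.1, -0.4]
width: 0.0137
gripper_force: 20.0
```

{"api": "carry_out", "payload": {
  "commands": [
    [[0,0,-0.5,0,0,0,0],[0,0,-0.8,0,0,0,0],[0,0,-0.97,0,0,0,0],[0,0,-0.97,0,0,0,0],[0,0,-0.97,0,0,0,0]]
  ]
}}

```text
time: 23.28
eef_pos: [0.6379, 0.1322, 0.0476]
ee_rot: [-0.0, 0.729, 0.684, -0.0]
wrist_force: [-1.6, 0.0, 1.3]
width: 0.0139
gripper_force: 20.0
```

{"api": "carry_out", "payload": {
  "commands": [
    [[0,0,0,0,0,0,0.45],[0,0,0,0,0,0,0.45],[0,0,0,0,0,0,0.45],[0,0,1,0,0,0,0.45],[0,0,2,0,0,0,0.45],[0,0,3,0,0,0,0.7]]
  ]
}}

```text
time: 24.02
eef_pos: [0.6378, 0.1321, 0.1383]
ee_rot: [-0.0, 0.729, 0.684, -0.0]
wrist_force: [0.8, -0.8, 0.5]
width: 0.0492
gripper_force: 0.0
```

{"api": "carry_out", "payload": {
  "commands": [
    [[-7.1,2.5,-0.5,0,0,0,0.85],[-7.1,2.5,-0.5,0,0,0,0.85],[-7.1,2.5,-0.5,0,0,0,0.85],[-7.1,2.5,-0.5,0,0,0,0.85],[-7.1,2.5,-0.5,0,0,0,0.85],[-7.1,2.5,-0.5,0,0,0,0.85],[-7.1,2.5,-0.5,0,0,0,0.85],[-7.1,2.5,-0.5,0,0,0,0.85]]
  ]
}}

```text
time: 25.02
eef_pos: [0.4258, 0.2068, 0.1226]
ee_rot: [0.0, 0.729, 0.684, 0.0]
wrist_force: [0.2, 0.4, 0.6]
width: 0.0784
gripper_force: 0.0
```

```bash
cat >> h.py <<'E'
def circ(p,e,lo,hi,rad=.045):
    c=cloud(p)[p['depth']>0]
    t=c[(np.hypot(c[:,0]-e[0],c[:,1]-e[1])<rad)&(c[:,2]>lo)&(c[:,2]<hi)]
    if len(t)<10: return len(t)
    q=(t[:,:2]*1000).astype(np.float32)
    r=cv2.minAreaRect(q); return len(t),np.percentile(t[:,2],95).round(4),np.round(cv2.minEnclosingCircle(q)[0],1),np.round(cv2.minEnclosingCircle(q)[1],1),np.round(r[0],1),np.round(r[1],1)
E
python3 - <<'E'
from h import *
print(manip.state()['eef_pos'],manip.state()['ee_rot'])
for n in('wrist','top','scene'):
    p=snap(n)
    print(n,'cup',circ(p,(.4245,.207),.028,.045),'tin',circ(p,(.643,.204),.038,.05))
    t=cloud(p)[p['depth']>0];t=t[(np.hypot(t[:,0]-.638,t[:,1]-.132)<.04)&(t[:,2]>.055)&(t[:,2]<.075)]
    if len(t)>10: print(np.percentile(t[:,2],95),cv2.minAreaRect((t[:,:2]*1000).astype(np.float32)))
E
```

```text
[0.42580462 0.20678093 0.12255392] [9.85538451e-05 7.29427015e-01 6.84058629e-01 1.10713581e-04]
wrist cup (718, np.float64(0.0366), array([423.8, 206. ]), np.float64(22.9), array([424.1, 206.3]), array([45.1, 45.2])) tin (4017, np.float64(0.0457), array([642.3, 196.3]), np.float64(37.6), array([638.8, 195.9]), array([53.3, 74.9]))
0.06655152217575638 ((637.783447265625, 154.274169921875), (8.32763671875, 12.511487007141113), 66.6724624633789)
top cup (151, np.float64(0.038), array([425.6, 207.8]), np.float64(23.2), array([425.8, 207. ]), array([44.8, 44.4])) tin (757, np.float64(0.0468), array([641.8, 197.6]), np.float64(38.6), array([642.8, 197.9]), array([75.7, 59.9]))
0.06790726458827984 ((638.9163818359375, 133.72152709960938), (49.89204025268555, 14.94192123413086), 83.24102783203125)
scene cup (140, np.float64(0.0372), array([423.4, 206.8]), np.float64(23.4), array([424.7, 209.5]), array([39.6, 46.5])) tin (1027, np.float64(0.046), array([643.2, 196.6]), np.float64(37.8), array([641.7, 197. ]), array([74.5, 61.1]))
0.06710504614646397 ((637.4662475585938, 132.4391326904297), (50.92802429199219, 13.21254825592041), 86.31680297851562)
```

{"api": "carry_out", "payload": {
  "commands": [
    [[-0.04,0,-1.8,0,0,0,0.85],[-0.04,0,-3.2,0,0,0,0.85],[-0.04,0,-3.75,0,0,0,0.85],[-0.04,0,-3.75,0,0,0,0.85],[-0.04,0,-3.75,0,0,0,0.3],[-0.04,0,-3.75,0,0,0,0.3],[-0.04,0,-3.75,0,0,0,0.3],[-0.04,0,-3.75,0,0,0,0.3]]
  ],
  "force": 12
}}

```text
time: 26.18
eef_pos: [0.4243, 0.2073, 0.0107]
ee_rot: [0.0, 0.729, 0.684, 0.001]
wrist_force: [-1.1, 0.0, 3.6]
width: 0.0465
gripper_force: 12.0
```

{"api": "carry_out", "payload": {
  "commands": [
    [[0,0,0,0,0,0,0.3],[0,0,2,0,0,0,0.3],[0,0,3.7,0,0,0,0.3],[0,0,3.7,0,0,0,0.3],[0,0,3.7,0,0,0,0.3]]
  ]
}}

```text
time: 26.8
eef_pos: [0.4229, 0.207, 0.12]
ee_rot: [-0.0, 0.729, 0.684, -0.001]
wrist_force: [0.6, 0.4, -0.8]
width: 0.046
gripper_force: 12.0
```

```bash
python3 - <<'E'
from h import *
print(manip.state()['eef_pos'])
for n in('top','scene','wrist'):
    p=snap(n); print(n,'tin',circ(p,(.643,.206),.040,.052,.034),'cup',circ(p,(.4245,.207),.135,.160))
    c=cloud(p)[p['depth']>0];t=c[(abs(c[:,0]-.643)<.045)&(c[:,1]>.178)&(c[:,1]<.26)&(c[:,2]>.041)&(c[:,2]<.052)]
    if len(t)>10: print(t.min(0),t.max(0))
E
```

```text
[0.42290645 0.20700194 0.11995026]
top tin (731, np.float64(0.0469), array([643.9, 205. ]), np.float64(31.3), array([644.3, 204.6]), array([60.6, 60. ])) cup (124, np.float64(0.1529), array([428.2, 198.7]), np.float64(28.4), array([428.1, 198.8]), array([56.6, 28.7]))
[0.61372247 0.17867707 0.04105569] [0.67395806 0.2356954  0.04898449]
scene tin (995, np.float64(0.0461), array([641.7, 203.8]), np.float64(31.2), array([641.9, 203.5]), array([60.9, 61.1])) cup (74, np.float64(0.1462), array([416.5, 216.2]), np.float64(31.6), array([416.2, 220.2]), array([62.5, 16.6]))
[0.61087001 0.17810658 0.04107778] [0.67192069 0.23434029 0.04825138]
wrist tin (3404, np.float64(0.0457), array([641.8, 202.9]), np.float64(31.2), array([633.8, 202. ]), array([45.7, 61.3])) cup (3585, np.float64(0.1578), array([422.4, 215.6]), np.float64(38.1), array([419.1, 208.1]), array([43.3, 71.7]))
[0.61129958 0.17804566 0.04100029] [0.65986997 0.23365175 0.04707355]
```

{"api": "carry_out", "payload": {
  "commands": [
    [[2,0,0,0,0,0,0.3],[4,0,0,0,0,0,0.3],[5.5,-0.05,0,0,0,0,0.3],[6.7,-0.1,0,0,0,0,0.3],[7.3,-0.1,0,0,0,0,0.3],[7.3,-0.1,-0.7,0,0,0,0.3],[7.3,-0.1,-1.2,0,0,0,0.3],[7.3,-0.1,-1.2,0,0,0,0.3]]
  ]
}}

```text
time: 27.95
eef_pos: [0.6396, 0.2041, 0.0814]
ee_rot: [-0.002, 0.729, 0.685, -0.003]
wrist_force: [-0.2, 1.0, 0.3]
width: 0.0468
gripper_force: 12.0
```

{"api": "carry_out", "payload": {
  "commands": [
    [[0,0,0,0,0,0,0.3],[0,0,0,0,0,0,0.3],[0,0,0,0,0,0,0.3],[0,0,0,0,0,0,0.3]]
  ]
}}

```text
time: 28.45
eef_pos: [0.6429, 0.2042, 0.0854]
ee_rot: [0.0, 0.729, 0.684, 0.0]
wrist_force: [-0.3, 1.5, -0.6]
width: 0.0462
gripper_force: 12.0
```

Position is right; lower by about 30 mm to a TCP height near 0.055.

{"api": "carry_out", "payload": {
  "commands": [
    [[0,0,-0.4,0,0,0,0.3],[0,0,-0.7,0,0,0,0.3],[0,0,-0.9,0,0,0,0.3],[0,0,-0.98,0,0,0,0.3],[0,0,-0.98,0,0,0,0.3],[0,0,-0.98,0,0,0,0.3],[0,0,-0.98,0,0,0,0.3]]
  ]
}}

```text
time: 29.32
eef_pos: [0.6429, 0.2041, 0.0558]
ee_rot: [0.0, 0.729, 0.684, 0.0]
wrist_force: [0.3, 0.4, -0.8]
width: 0.0463
gripper_force: 12.0
```

{"api": "carry_out", "payload": {
  "commands": [
    [[0,0,-0.04,0,0,0,0.3],[0,0,-0.04,0,0,0,0.3],[0,0,-0.04,0,0,0,0.3]]
  ]
}}

```text
time: 29.7
eef_pos: [0.643, 0.2042, 0.0547]
ee_rot: [0.0, 0.729, 0.684, 0.0]
wrist_force: [0.1, 0.1, 2.6]
width: 0.0465
gripper_force: 12.0
```

{"api": "carry_out", "payload": {
  "commands": [
    [[0,0,0,0,0,0,0.75],[0,0,0,0,0,0,0.75],[0,0,0,0,0,0,0.75],[0,0,0.7,0,0,0,0.75],[0,0,2,0,0,0,0.75],[0,0,4,0,0,0,0.75],[-4,0,4,0,0,0,0.75],[-6,0,4,0,0,0,0.75]]
  ]
}}

```text
time: 30.7
eef_pos: [0.5179, 0.2043, 0.1774]
ee_rot: [0.001, 0.729, 0.684, 0.002]
wrist_force: [-0.6, 0.6, 0.4]
width: 0.0689
gripper_force: 0.0
```

```bash
python3 - <<'E'
from h import *
print(manip.state()['eef_pos'])
for n in('top','scene'):
    p=snap(n,n+'_f.png'); print(n,'cup',circ(p,(.643,.204),.074,.09),'tin',circ(p,(.643,.206),.040,.052,.034),
     'jar',circ(p,(.642,-.083),.066,.085),'press',circ(p,(.66,-.198),.038,.05,.08),'shaker',circ(p,(.57,.002),.055,.07,.03),'timer',circ(p,(.431,-.212),.03,.055,.035),sep='\n')
a=cv2.imread('pics/scene_f.png')[170:420,80:400];cv2.imwrite('pics/scene_fc.png',cv2.resize(a,(768,600)))
E
```

```text
[0.51792075 0.2042615  0.17740561]
top
cup
(140, np.float64(0.0819), array([644.2, 204.8]), np.float64(23.5), array([643.8, 202.8]), array([45.2, 42. ]))
tin
(445, np.float64(0.0515), array([643.8, 204.2]), np.float64(30.9), array([640.2, 200.6]), array([50.6, 60. ]))
jar
(318, np.float64(0.0761), array([645.6, -84.5]), np.float64(20.0), array([645.4, -84. ]), array([37.8, 37.6]))
press
(874, np.float64(0.0497), array([ 662.5, -195.6]), np.float64(59.0), array([ 663.5, -195.7]), array([ 49., 110.]))
shaker
(151, np.float64(0.0617), array([569.5,   2.1]), np.float64(14.9), array([569.8,   1.8]), array([27.7, 27.7]))
timer
(294, np.float64(0.0472), array([ 435.5, -208.4]), np.float64(19.1), array([ 435.3, -208.7]), array([37.2, 34.8]))
scene
cup
(204, np.float64(0.0812), array([641.8, 203.5]), np.float64(23.0), array([642. , 203.8]), array([44.8, 44.4]))
tin
(633, np.float64(0.051), array([641.7, 203.6]), np.float64(31.1), array([645.3, 206.4]), array([52. , 61.1]))
jar
(293, np.float64(0.0754), array([642.5, -84.9]), np.float64(20.4), array([642.3, -84.3]), array([37.8, 37. ]))
press
(766, np.float64(0.0496), array([ 660.5, -196.4]), np.float64(58.4), array([ 660.3, -196.8]), array([ 48.9, 111. ]))
shaker
(128, np.float64(0.0617), array([568.3,   1.8]), np.float64(15.0), array([568.6,   1.5]), array([26. , 25.4]))
timer
(195, np.float64(0.0463), array([ 432.5, -209.4]), np.float64(19.5), array([ 433.1, -208.9]), array([35.3, 37.6]))
```

View pics/scene_fc.png

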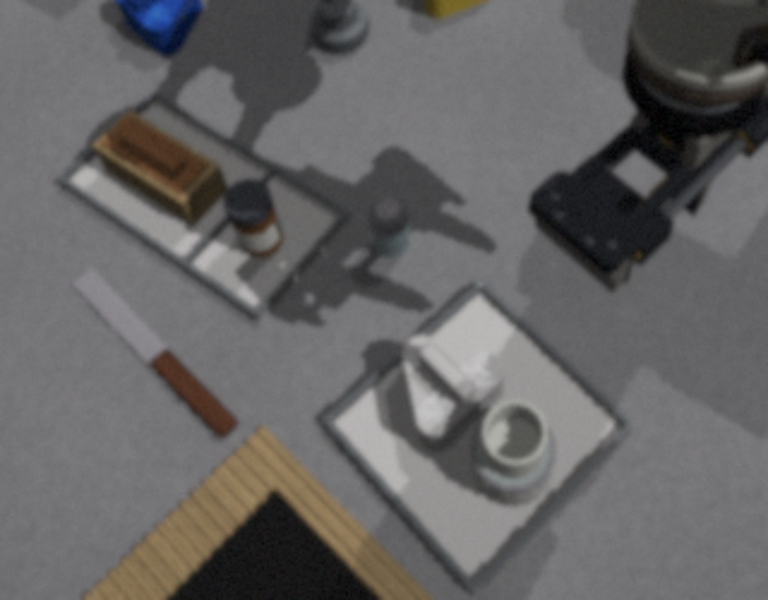

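View pics/top_f.png

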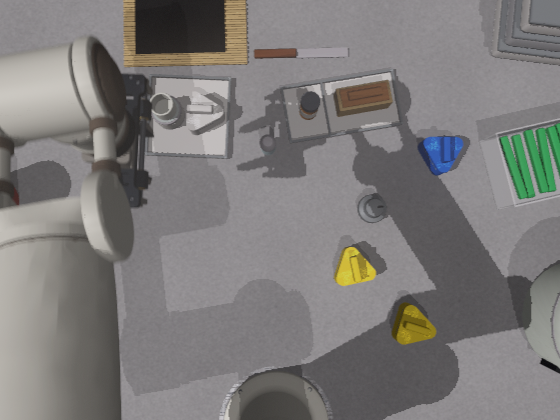

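Everything is in place: press (363,97) and jar (310,105) in the long tray, cup centred on the tin (165,110) beside the mould (207,111), and the timer and shaker unmoved. Handing in.

```bash
python3 -c "
from station import manip
print(manip.sign_off())"
```

```text
the job is handed in; nothing more can be done
None
```

Both kits are made up as asked and handed in at about 31 s of the 131 s allowed; the last camera check had the cup within about 1 mm of the tin's centre and showed the timer and shaker unmoved.

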